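# Close and bolt the tool case

## Task

Close up the plywood tool case: push its lid fully shut, then push the bolt's upright black-knobbed handle along its slot until the bolt is fully home in the keep, and push the handle over sideways, through the notch at the end of the slot, until it lies flat. Work with the fingertips or the outside of the fingers only: do not take the knob between the fingers, do not lift the lid, leave the loose things lying around where they are, and come away clear of the case.

Things in the scene. Friction and masses are not known exactly. Their poses are not given: they have to be found in the camera images.
- case: Fixed plywood tool case, 260 (x) by 320 (y) by 130 mm high. Origin: centre of its underside, on the bench. +x points to its back (hinges), away from the robot, +y to the robot's left. The left of its top (case y +40 to +160 mm) is fixed and carries the keep; the right (y -160 to +37 mm) is the lid, which stands 7 mm out past the front. Shut, both tops are at z = 130 mm.
- lid (a joint): Lid angle in rad: 0 shut (it stops there), growing as the front edge rises. Hinged along the back top edge (case x = +130 mm, z = 130 mm). Starts ajar, at 0.22 to 0.42. The hinge is stiff: the lid stays where it is left and needs about 4 N at lid_pad to close.
- lid_pad (a point): Clear place on the lid's top face to push it down: 222 mm in front of the hinge line and 39 mm from the lid's right edge (lid shut: case x = -92, y = -119.5, z = 130 mm).
- bolt (a joint): Travel in m of the steel bolt that lies on the lid along case y (axis at case x = -60 mm, 14.5 mm above the lid): 0 drawn back, 0.045 fully home at its stop. Slides along case +y, to the keep. Starts at 0 to 0.012. Friction about 2 N; stays where it is left. Enters the keep only with the lid shut.
- handle (a joint): Angle of the bolt's handle about the bolt's axis, rad: 0 upright, 1.57 lying flat towards the case's front (case -x). Until the bolt is within about 2 mm of fully home the slot keeps the handle upright; there the slot turns off towards the front in a 12 mm wide notch. Stays where it is left (friction about 1 N at the knob).
- knob (a point): Centre of the handle's black ball knob, 20 mm across, 45 mm from the bolt's axis on an 8 mm stem. Upright, lid shut: 59.5 mm above the lid, at case y = -45 mm + bolt travel. Lying flat: 45 mm in front of the axis, 14.5 mm above the lid. The steel barrel round the bolt is 24 mm across, its top 26.5 mm above the lid.
- keep_mid (a point): Middle of the keep: a steel strap arch, 18 mm wide and 27 mm high, on the fixed part of the top, at case x = -60, y = +62 mm, 14.5 mm above the top face. The bolt's nose passes through it.
- padlock: Loose brass padlock, 59 x 38 x 13 mm, lying on the fixed part of the case's top behind the keep. Origin at its underside. Leave alone.
- screwdriver: Loose yellow screwdriver, 186 mm long, 28 mm high, lying on the bench to the right of the case. Origin at its underside. Leave alone.
- strap_hinge: Loose steel strap hinge, 150 x 28 x 11 mm, lying on the bench to the left of the case. Origin at its underside. Leave alone.

How it is judged:
By the outcome, as a careful person would: the job done as asked, in the order asked, and still so for the second after the job is handed in, with the robot touching nothing.
It also fails if it takes over 48 s, if anything falls off the work surface, if the arm or the gripper's body presses on something with over 40 N, if the wrist force passes 120 N, or if a joint passes its speed limit or range.

## Robot

A 6-joint arm with a two-finger parallel gripper is mounted at the origin on a cart in front of the work surface, level with it; the furniture and walls round the work are solid. World frame = base frame: x ahead of the robot, y to its left, z up, the work surface at z = 0. Lengths are in m, angles in rad, forces in N, time in s.
With the tool pointing down it reaches from about 0.35 to 0.875 m from the base axis. Payload 4.2 kg.
Tool frame: the origin (TCP) lies on the centre line of the jaws, within the pads' length; the fingertips stand 8 mm ahead of it and the grasp point (between the pads) lies 11 mm behind it; x points along the fingers, z is the direction in which the jaws open and shut, and the axes are right-handed (so a half turn about x gives the same grasp; the last joint's range is limited). The gripper opens to 85 mm and grips with 20 to 120 N. Pads are 22 mm wide; open, the fingers measure 114 mm over their backs; the gripper's body (76 mm by 85 mm) begins 54 mm behind the grasp point. The pads swing forward as they close: fully open they stand 13 mm farther back than shut.
Start: joints at [1.464, 0.385, 0.008, 0, -1.194, -0.259], TCP at [0.224, 0.584, 0.239] pointing down, gripper open.
Joint ranges: [-3.14, 3.14], [-1.21, 2.06], [-1.07, 1.41], [-3.16, 2.05], [-2.99, -0.16], [-3.1, 3.1]. Speed limits (rad/s): [2.79, 2.79, 3.14, 3.14, 3.14, 3.14].

## Interface

Orientations are given as a unit quaternion [x, y, z, w].
In Python, from cell import status, vision, manip gives the robot as it stands.
- The arm moves only by the tool apply_moves, never from a script. Its argument "rows" is one flat list of numbers, 7 for each row, row after row: the shift along the world's x, y, z in m, then the turn, a rotation vector about the world's x, y, z in degrees, then the opening, from 0 (shut) to 1 (fully open). In form: [x, y, z, wx, wy, wz, claw, x, y, z, wx, wy, wz, claw, ...]. A call has 1 to 10 rows; each row shifts and turns the pose as measured when the row begins; what a row does not reach is not made up. A row lasts 1/8 s, in which the tool goes at most 62.5 mm and 10.7 degrees, less where a joint would pass 70% of its speed; a pose out of reach is approached as far as the arm can. A call is refused whole if a number of a shift passes 0.0625 or a number of a turn 10.7, either way. A call with a gripper value outside its range is refused whole. The fingers move at their own pace and stop on an object; "grip_force" is the grip in N (left out, the last holds). Time passes only in rows, so rows that do not move let the fingers close. It gives the time, the measured TCP pose, the force and the opening at its end, in the units of the state.
- status.get_obs(): the state, without advancing time (a new reading comes with each control period).
- vision.capture(name): name is "scene" or "side" or "wrist"; returns a dict with "color" (420x560x3 uint8, red, green, blue), "z_map" (420x560 float32, m along the optical axis (not along the pixel's ray), 0 where there is no reading), "fovy" (degrees; the focal length in pixels is half the picture's height over the tangent of half this angle, whatever the lens; pixels are square), "cx", "cy" (the principal point, pixels), "R" (3x3) and "t" (3): a world point X has camera coordinates R X + t. Camera axes: x right, y down, z forward; pixel columns grow to the right and rows downward; lengths in m; the calibration is good to about 2 mm. A picture is of the moment at which its call begins.
- manip.close_job(): hands the job in, once; it reports no verdict.
Trained networks look in the newest picture that a camera, given by its name, has taken for a name from the list of things; names that differ only in an ending like _2 or _b are one class to them, and where a whole thing is asked for, a point or a joint stands for the part that bears it (a point fixed in the world has none). Each returns a list of dicts, best first, with "confidence" (0 to 1); they miss things now and then, are a little off and sometimes report something else, mostly with a low value. They report only what shows in the picture. A call takes as long as a camera call.
- vision.silhouettes(target, camera): "pixels" (420x560 bool, what is visible of it) and "bbox" ([left, top, width, height] in pixels, round what is visible of it).
The state is a dict: "time": time; "joint_pos": joint angles; "joint_velocities": joint speeds; "effort": joint torques, N m; "ee_pos": TCP position; "ee_rot": TCP orientation; "wrist_force": force on the tool from outside, world axes, zero at the start; "ft_torque": the same for the moment, N m; "finger_gap": finger opening in m.
Only numpy, scipy, OpenCV 4.12 (cv2) and the standard library are available. Lean on these libraries where they do the work, as an engineer would, in place of code of your own. Each camera call takes 0.05 s, during which the arm holds its last target.

## Working session

There is one attempt and no reset: what is moved stays moved. The work goes in short steps, Python scripts to look and compute and a tool call to move; the robot and the scene stay as the last step left them, time stands still between calls to the robot, and variables do not carry over. Pictures are saved under pics/ and viewed, and the job is handed in when it is done.

Besides the shell and the picture viewer there is one more tool, called after "Request:" as name(argument=value, ...) on one line, values as JSON. apply_moves: Moves the arm, as the interface text tells. Its arguments: {"type":"object","properties":{"rows":{"type":"array","items":{"type":"number"}},"grip_force":{"type":"number"}},"required":["rows"]}

```bash
ls; mkdir -p pics; cat > h.py <<'E'
import numpy as np, cv2
from cell import status, vision, manip
def cap(n, f=None):
    c=vision.capture(n)
    if f: cv2.imwrite('pics/'+f, c['color'][:,:,::-1])
    return c
def foc(c): return c['color'].shape[0]/2/np.tan(np.radians(c['fovy'])/2)
def world(c,u,v,z=None):
    f=foc(c); z=c['z_map'][v,u] if z is None else z
    u=np.asarray(u,float);v=np.asarray(v,float)
    P=np.stack([(u-c['cx'])/f*z,(v-c['cy'])/f*z,z*np.ones_like(u)],-1)
    return (P-c['t'])@c['R']
def proj(c,X):
    p=np.asarray(X)@c['R'].T+c['t']; f=foc(c)
    return np.stack([p[...,0]/p[...,2]*f+c['cx'],p[...,1]/p[...,2]*f+c['cy']],-1)
E
python3 - <<'E'
from h import *
o=status.get_obs(); print(o)
for n in ['scene','side','wrist']:
    c=cap(n,n+'0.png'); print(n,c['fovy'],c['cx'],c['cy'],(-c['R'].T@c['t']).round(3),c['R'][2].round(3))
E
```

```text
pics
{'time': 0.0, 'joint_pos': array([ 1.46361128e+00,  3.85551951e-01,  6.60379429e-03, -5.08724979e-04,
       -1.19398513e+00, -2.58559534e-01]), 'joint_velocities': array([ 0.00141219,  0.00040677,  0.00103334, -0.00101647, -0.00142106,
       -0.00078731]), 'effort': array([-7.71944688e-04, -3.92284584e+01,  1.88400686e+01,  4.18613300e+00,
       -4.67093647e-03, -9.52394217e-07]), 'ee_pos': array([0.22332705, 0.58312318, 0.23821427]), 'ee_rot': array([-0.5820082 , -0.40021626,  0.58324644, -0.40114461]), 'wrist_force': array([-0.06045229,  1.05364287, -0.47314197]), 'ft_torque': array([ 0.04628127, -0.00339573,  0.02613327]), 'finger_gap': 0.0853313878530648}
scene 56.189846647594905 275.52307145497525 207.4964239970354 [0.336 0.418 0.943] [ 0.31  -0.406 -0.86 ]
side 47.59835002090634 277.781539150883 207.4688318508092 [ 0.023 -0.002  0.898] [ 0.651 -0.001 -0.759]
wrist 60.28758225705235 281.4208119477992 208.5279343552282 [0.288 0.558 0.371] [-0.258  0.096 -0.961]
```

View pics/scene0.png

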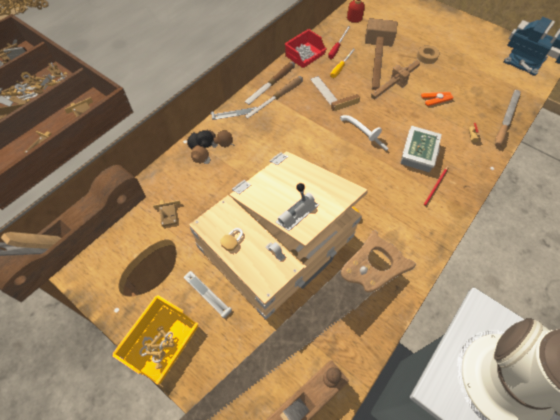

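View pics/side0.png

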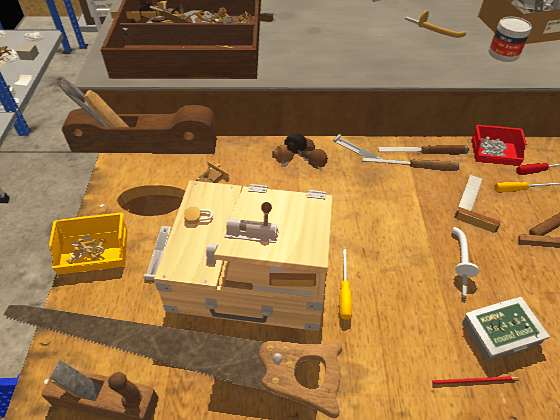

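The scene view shows the case near (280,225) with its lid ajar and the knob at (300,188). The side view shows the fixed top around (190,240), the keep at (211,253), the knob at (266,208), the screwdriver at (346,290), and the padlock at (195,215).

```bash
cat > m.py <<'E'
from h import *
import sys
np.set_printoptions(suppress=True,precision=4)
allp=[]
for n in ['scene','side']:
    c=cap(n)
    for t in ['case','lid','knob','keep_mid','handle','bolt','padlock','screwdriver','strap_hinge']:
        s=vision.silhouettes(t,n)
        for q in s[:2]:
            v,u=np.nonzero(q['pixels']&(c['z_map']>0))
            if len(u)==0: continue
            P=world(c,u,v)
            print(n,t,round(q['confidence'],2),q['bbox'],len(u),np.median(P,0),P.min(0),P.max(0))
    v,u=np.nonzero(c['z_map']>0); P=world(c,u,v)
    np.save(n+'_P.npy',P)
    m=(abs(P[:,2]-.130)<.004)&(P[:,0]>.3)&(P[:,0]<1)&(abs(P[:,1])<.5)
    Q=P[m]; 
    r=cv2.minAreaRect(Q[:,:2].astype(np.float32)); print(n,len(Q),Q[:,2].mean(),r); print(cv2.boxPoints(r))
    img=c['color'].copy(); 
    img[v[m],u[m]]=[255,0,0]
    im=cv2.resize(img[100:340,100:400],None,fx=2.5,fy=2.5,interpolation=cv2.INTER_CUBIC)
    im0=cv2.resize(c['color'][100:340,100:400],None,fx=2.5,fy=2.5,interpolation=cv2.INTER_CUBIC)
    cv2.imwrite(f'pics/{n}_z.png',im0[:,:,::-1]); cv2.imwrite(f'pics/{n}_m.png',im[:,:,::-1])
E
python3 m.py
```

```text
scene case 0.63 [188.1, 151.6, 178.1, 166.4] 16196 [0.5726 0.0769 0.1318] [ 0.458  -0.1129 -0.0003] [0.798  0.2332 0.2626]
scene lid 0.8 [229.2, 148.3, 136.2, 101.8] 7010 [0.5797 0.0095 0.1849] [ 0.4654 -0.2319 -0.0028] [0.8064 0.1096 0.2626]
scene knob 0.61 [295.2, 180.4, 10.5, 16.4] 95 [0.5713 0.0228 0.2544] [ 0.5613 -0.0189  0.1799] [0.5927 0.0299 0.2626]
scene keep_mid 0.57 [189.3, 149.3, 177.8, 170.2] 16487 [0.572  0.0767 0.1317] [ 0.4575 -0.2384 -0.004 ] [0.8257 0.2332 0.2626]
scene handle 0.56 [290.3, 187.3, 15.3, 30.6] 193 [0.5674 0.0266 0.2251] [0.5585 0.0112 0.2015] [0.5841 0.0686 0.2626]
scene handle 0.55 [298.4, 182.0, 6.8, 20.1] 90 [0.5713 0.0233 0.2544] [0.5605 0.0157 0.2184] [0.5841 0.0299 0.2626]
scene bolt 0.71 [291.7, 184.8, 16.8, 31.8] 175 [0.567  0.026  0.2272] [0.5585 0.0102 0.2015] [0.5817 0.0686 0.2626]
scene padlock 0.73 [220.8, 229.0, 21.2, 23.3] 311 [0.652  0.1724 0.1421] [0.6323 0.1338 0.1281] [0.6724 0.1931 0.148 ]
scene strap_hinge 0.8 [187.8, 271.8, 41.9, 45.9] 569 [0.6513 0.2717 0.0034] [ 0.5798  0.2538 -0.0028] [0.7307 0.2912 0.0146]
scene 5291 0.13065
[... 1029 characters left out ...]
bolt 0.54 [236.1, 204.5, 36.4, 24.8] 211 [0.5688 0.0196 0.2403] [0.5601 0.0086 0.1535] [0.6758 0.0675 0.2638]
side padlock 0.76 [182.7, 204.8, 32.2, 17.9] 373 [0.6531 0.1666 0.1415] [0.633  0.132  0.1276] [0.6855 0.1938 0.1476]
side screwdriver 0.77 [336.1, 249.8, 14.6, 70.0] 482 [ 0.5207 -0.1444  0.0228] [ 0.4825 -0.1586 -0.0016] [ 0.665  -0.1297  0.0308]
side screwdriver 0.23 [209.0, 186.1, 127.7, 87.4] 7845 [ 0.5626 -0.0057  0.1988] [ 0.466  -0.1183 -0.0003] [0.8448 0.1091 0.2638]
side 5336 0.13069730290139386 ((0.7193893194198608, 0.1398506760597229), (0.7378422617912292, 0.49004819989204407), 17.09242820739746)
[[ 0.2947  0.2656]
 [ 0.4388 -0.2028]
 [ 1.144   0.0141]
 [ 1.      0.4825]]
```

```bash
cat > fit.py <<'E'
from h import *
np.set_printoptions(suppress=True,precision=4)
P=np.vstack([np.load('scene_P.npy'),np.load('side_P.npy')])
m=(abs(P[:,2]-.1307)<.003)&(P[:,0]>.44)&(P[:,0]<.80)&(P[:,1]>.04)&(P[:,1]<.28)
Q=P[m]
# keep dense connected: grid
for yaw in [0]:
    r=cv2.minAreaRect(Q[:,:2].astype(np.float32)); print(len(Q),r); print(cv2.boxPoints(r))
H,xe,ye=np.histogram2d(Q[:,0],Q[:,1],bins=[np.arange(.43,.81,.005),np.arange(.03,.29,.005)])
mask=(H>0).astype(np.uint8)
for i in range(mask.shape[0]-1,-1,-3): print('%.3f '%xe[i],''.join('#' if a else '.' for a in mask[i][::-1]))
E
python3 fit.py
```

```text
9942 ((0.6244335174560547, 0.13730421662330627), (0.15605054795742035, 0.26913848519325256), 81.95082092285156)
[[0.4803 0.0789]
 [0.7468 0.0412]
 [0.7686 0.1957]
 [0.5021 0.2334]]
0.805  ...................................................
0.790  ...................................................
0.775  ...................................................
0.760  ...................................................
0.745  .................###################.###......###..
0.730  ................#############################.#....
0.715  ................#########################..........
0.700  ................#########################..........
0.685  ...............#########################...........
0.670  ...............######...################...........
0.655  ..............#####......##############............
0.640  ..............######....###############............
0.625  ..............########################.............
0.610  .............#########################.............
0.595  .............#########################.............
0.580  ............#########################..............
0.565  ............####################...##..............
0.550  ............##################..#..##..............
0.535  ...........#########################...............
0.520  ..........##########################...............
0.505  ..........#########################................
0.490  .....................##############................
0.475  ...................................................
0.460  ...................................................
0.445  ...................................................
0.430  ...................................................
```

View pics/scene_z.png

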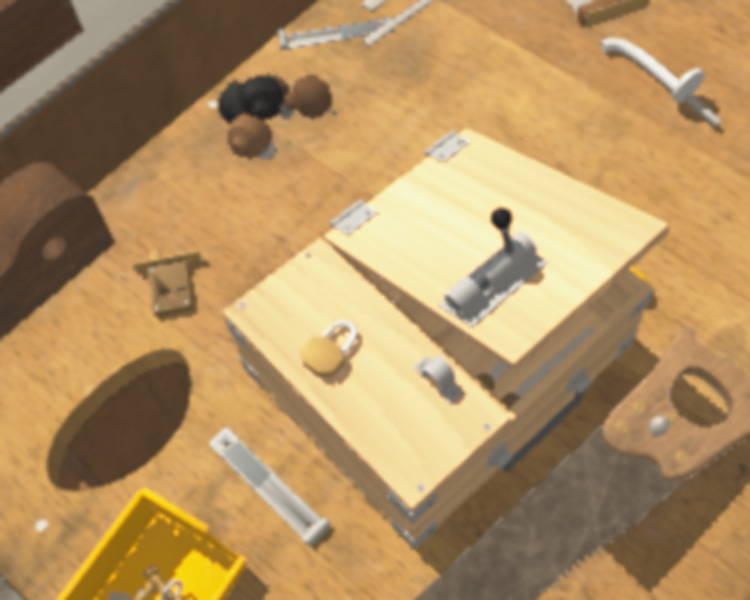

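View pics/side_z.png

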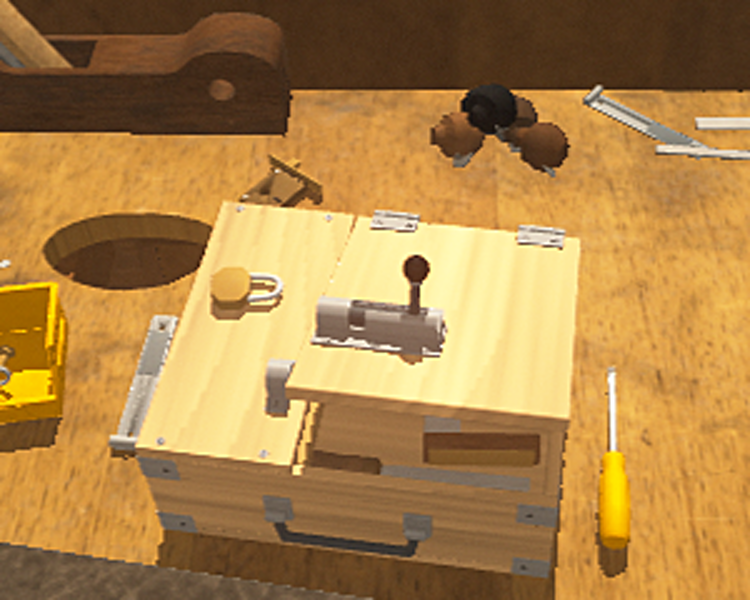

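```bash
cat > fit2.py <<'E'
from h import *
from scipy.optimize import least_squares
np.set_printoptions(suppress=True,precision=4)
for P in [np.load('scene_P.npy'),np.load('side_P.npy')]:
    m=(abs(P[:,2]-.1307)<.0035)&(P[:,0]>.44)&(P[:,0]<.80)&(P[:,1]>.04)&(P[:,1]<.28)
    Q=P[m]
    yaw=-.137
    for it in range(4):
        R=np.array([[np.cos(yaw),-np.sin(yaw)],[np.sin(yaw),np.cos(yaw)]])
        L=Q[:,:2]@R
        x0=np.percentile(L[:,0],1)
        xs=np.arange(L[:,0].min()+.02,L[:,0].max()-.03,.006)
        e=[];ex=[]
        for x in xs:
            k=(abs(L[:,0]-x)<.003)
            if k.sum()>5: e.append(L[k,1].max()); ex.append(x)
        e=np.array(e);ex=np.array(ex)
        k=abs(e-np.median(e))<.006
        s=np.polyfit(ex[k],e[k],1); yaw+=np.arctan(s[0])
    ymax=np.median(e)
    fx=[];
    for y in np.arange(ymax-.10,ymax-.02,.006):
        k=abs(L[:,1]-y)<.003; fx.append((L[k,0].min(),L[k,0].max()))
    fx=np.array(fx); xmin,xmax=np.median(fx,0)
    print('yaw',yaw,'left',ymax,'front',xmin,'back',xmax,'len',xmax-xmin)
    cl=np.array([ (xmin+xmax)/2, ymax-.16]); c=R@cl; print('case centre',c)
    # lid
    W=P.copy(); l=(W[:,:2]-c)@R
    k=(l[:,0]>-.12)&(l[:,0]<.11)&(l[:,1]<.02)&(l[:,1]>-.15)&(W[:,2]>.135)
    X=l[k,0];Z=W[k,2]
    from numpy.linalg import lstsq
    kk=np.ones(len(X),bool)
    for i in range(8):
        a=np.polyfit(X[kk],Z[kk],1); kk=abs(Z-np.polyval(a,X))<(.006 if i<4 else .003)
    print('lid ang',np.arctan(-a[0]),'z at hinge',np.polyval(a,.13),kk.sum())
    d=l[k][~kk]
    # knob & keep
    k=(W[:,2]>.235)&(abs(l[:,0]+.03)<.08)&(abs(l[:,1]+.04)<.05); k&= (W[:,2]-np.polyval(a,l[:,0]))>.04
    T=np.c_[l[k],W[k,2]]
    def f(p): return np.linalg.norm(T-p,axis=1)-.010
    r=least_squares(f,T.mean(0),loss='soft_l1',f_scale=.002); print('knob case',r.x,'world',R@r.x[:2]+c,len(T),T.min(0),T.max(0))
    k=(abs(l[:,0]+.06)<.03)&(l[:,1]>.042)&(l[:,1]<.09)&(W[:,2]>.14)&(W[:,2]<.17)
    print('keep',l[k].min(0),l[k].max(0),W[k,2].max())
    k=(W[:,2]>.135)&(W[:,2]<.155)&(l[:,1]>.05)&(l[:,0]>-.03)
    print('padlock',l[k].min(0),l[k].max(0))
E
python3 fit2.py
```

```text
yaw -0.13811314471999223 left 0.2990372900139397 front 0.4656838917163354 back 0.7245870318417134 len 0.25890314012537796
case centre [0.6086 0.0558]
lid ang 0.3513721403913918 z at hinge 0.13053954271903406 4653
knob case [-0.0284 -0.0406  0.2509] world [0.5749 0.0195] 81 [-0.0375 -0.0473  0.2357] [-0.0197 -0.0301  0.2626]
keep [-0.0729  0.0531] [-0.0476  0.0718] 0.1608540951637451
padlock [0.006  0.0512] [0.979  0.4982]
yaw -0.13779929591054388 left 0.29723700432479844 front 0.46672298142684254 back 0.7261167353419637 len 0.2593937539151212
case centre [0.6096 0.054 ]
lid ang 0.3512871034148286 z at hinge 0.13100605836873477 5269
knob case [-0.0279 -0.04    0.2509] world [0.5765 0.0183] 119 [-0.0375 -0.0498  0.2355] [-0.022  -0.0314  0.2638]
keep [-0.0733  0.0537] [-0.0484  0.0719] 0.16021703759315106
padlock [0.0071 0.0518] [0.8519 0.5839]
```

```bash
cat >> h.py <<'E'
from scipy.spatial.transform import Rotation as Ro
YAW=-.138; C=np.array([.609,.055])
def c2w(x,y,z): return np.array([C[0]+np.cos(YAW)*x-np.sin(YAW)*y, C[1]+np.sin(YAW)*x+np.cos(YAW)*y, z])
def w2c(p): 
    d=np.asarray(p)[:2]-C; return np.array([np.cos(YAW)*d[0]+np.sin(YAW)*d[1], -np.sin(YAW)*d[0]+np.cos(YAW)*d[1], p[2]])
def st():
    o=status.get_obs(); M=Ro.from_quat(o['ee_rot']).as_matrix()
    print('t',o['time'],'tcp',o['ee_pos'].round(4),'case',w2c(o['ee_pos']).round(4),'F',o['wrist_force'].round(2),'gap',round(o['finger_gap'],4))
    print('toolx',M[:,0].round(3),'y',M[:,1].round(3),'z',M[:,2].round(3),'zang',np.degrees(np.arctan2(M[1,2],M[0,2])).round(2),'q',o['joint_pos'].round(3))
    return o
E
python3 - <<'E'
from h import *
st()
print('pad',c2w(-.0785,-.1195,.2063),c2w(-.092,-.1195,.138)); print('case x deg',np.degrees(YAW), 'knob',c2w(-.06,-.04,.1895),c2w(-.06,0,.1895))
E
```

```text
t 1.15 tcp [0.2235 0.5837 0.2393] case [-0.4545  0.4706  0.2393] F [ 0.11  0.6  -0.38] gap 0.0854
toolx [ 0.  0. -1.] y [ 0.934 -0.358  0.   ] z [-0.358 -0.934 -0.   ] zang -110.96 q [ 1.464  0.385  0.008  0.    -1.194 -0.259]
pad [ 0.51480758 -0.05256528  0.2063    ] [ 0.50143593 -0.05070818  0.138     ]
case x deg -7.906817572805362 knob [0.54406792 0.02363402 0.1895    ] [0.54957041 0.06325374 0.1895    ]
```

View pics/wrist0.png

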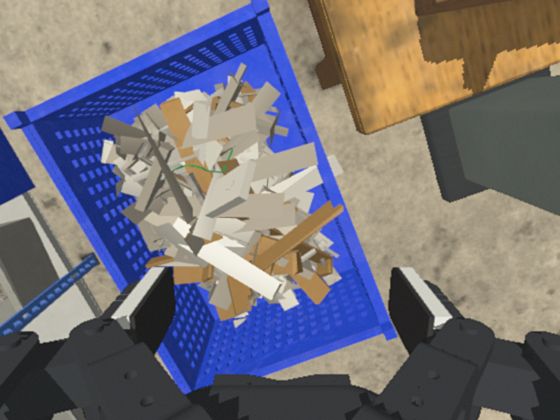

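Request:
apply_moves(rows=[0.024,-0.05,0.03,0,0,1.3,0,0.024,-0.053,0.03,0,0,1.3,0,0.024,-0.053,0,0,0,1.3,0,0.024,-0.053,0,0,0,1.3,0,0.024,-0.053,0,0,0,1.3,0,0.024,-0.053,0,0,0,1.3,0,0.024,-0.053,0,0,0,1.3,0,0.024,-0.053,0,0,0,1.3,0,0.024,-0.053,0,0,0,1.3,0], grip_force=20)

```text
time: 2.28
ee_pos: [0.442, 0.0992, 0.301]
ee_rot: [0.538, 0.461, -0.532, 0.463]
wrist_force: [0.7, 1.2, 0.6]
finger_gap: 0.0003
```

```bash
python3 -c "
from h import *
st()"
```

```text
t 2.275 tcp [0.442  0.0992 0.301 ] case [-0.1715  0.0208  0.301 ] F [0.72 1.17 0.64] gap 0.0003
toolx [ 0.007  0.003 -1.   ] y [ 0.989 -0.145  0.007] z [-0.145 -0.989 -0.004] zang -98.35 q [ 0.582  0.038 -0.286  0.002 -1.238  0.842]
```

Request:
apply_moves(rows=[0.022,-0.05,0,0,0,0.4,0,0.022,-0.05,0,0,0,0,0,0.022,-0.05,-0.02,0,0,0,0,0,0,-0.03,0,0,0,0,0,0,0,0,0,0,0])

```text
time: 2.9
ee_pos: [0.5106, -0.0605, 0.2513]
ee_rot: [0.539, 0.461, -0.531, 0.464]
wrist_force: [-0.0, 0.3, -0.1]
finger_gap: 0.0002
```

```bash
python3 -c "
from h import *
st(); cap('side','side1.png')"
```

```text
t 2.9 tcp [ 0.5106 -0.0605  0.2513] case [-0.0815 -0.1279  0.2513] F [-0.02  0.32 -0.14] gap 0.0002
toolx [ 0.012  0.003 -1.   ] y [ 0.989 -0.145  0.011] z [-0.145 -0.989 -0.005] zang -98.33 q [ 1.970e-01  1.810e-01 -2.470e-01 -1.000e-03 -1.131e+00  1.228e+00]
```

View pics/side1.png

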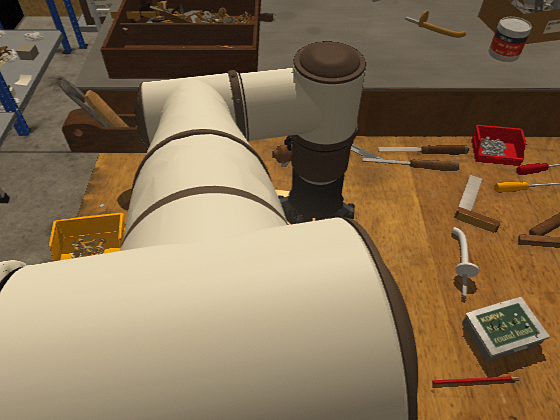

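Request:
apply_moves(rows=[0,0.008,-0.012,0,0,0,0,0,0,-0.012,0,0,0,0,-0.001,0,-0.012,0,0,0,0,-0.002,0,-0.012,0,0,0,0])

```text
time: 3.45
ee_pos: [0.5104, -0.0493, 0.2069]
ee_rot: [0.541, 0.46, -0.526, 0.468]
wrist_force: [-2.2, -0.7, 3.8]
finger_gap: -0.0002
```

```bash
python3 -c "
from h import *
st()"
```

```text
t 3.45 tcp [ 0.5104 -0.0493  0.2069] case [-0.0833 -0.1169  0.2069] F [-2.2  -0.75  3.83] gap -0.0002
toolx [ 0.024  0.004 -1.   ] y [ 0.99  -0.139  0.023] z [-0.139 -0.99  -0.007] zang -97.97 q [ 0.222  0.211 -0.329  0.002 -1.007  1.209]
```

Request:
apply_moves(rows=[-0.003,0,-0.013,0,0.5,0,0,-0.003,0,-0.013,0,0.5,0,0,-0.002,0,-0.013,0,0.5,0,0,-0.002,0,-0.013,0,0.2,0,0,-0.001,0,-0.01,0,0,0,0])

```text
time: 4.08
ee_pos: [0.5006, -0.0481, 0.1416]
ee_rot: [0.534, 0.466, -0.533, 0.462]
wrist_force: [1.3, 1.7, 4.1]
finger_gap: -0.0001
```

```bash
python3 -c "
from h import *
st()"
```

```text
t 4.075 tcp [ 0.5006 -0.0481  0.1416] case [-0.0931 -0.1171  0.1416] F [1.3  1.72 4.09] gap -0.0001
toolx [-0.002  0.006 -1.   ] y [ 0.99  -0.138 -0.003] z [-0.138 -0.99  -0.005] zang -97.94 q [ 0.224  0.279 -0.42  -0.008 -0.873  1.213]
```

Request:
apply_moves(rows=[0,0,-0.004,0,0,0,0,0,0,-0.002,0,0,0,0,0,0,-0.002,0,0,0,0,0,0,-0.002,0,0,0,0])

```text
time: 4.58
ee_pos: [0.5005, -0.0482, 0.1379]
ee_rot: [-0.532, -0.467, 0.533, -0.464]
wrist_force: [-4.9, 3.1, 14.9]
finger_gap: 0.0
```

```bash
python3 -c "
from h import *
st(); c=cap('scene','scene2.png')"
```

```text
t 4.575 tcp [ 0.5005 -0.0482  0.1379] case [-0.0933 -0.1172  0.1379] F [-4.93  3.11 14.89] gap 0.0
toolx [-0.003  0.003 -1.   ] y [ 0.991 -0.134 -0.003] z [-0.134 -0.991 -0.002] zang -97.72 q [ 0.225  0.284 -0.426 -0.005 -0.864  1.214]
```

View pics/scene2.png

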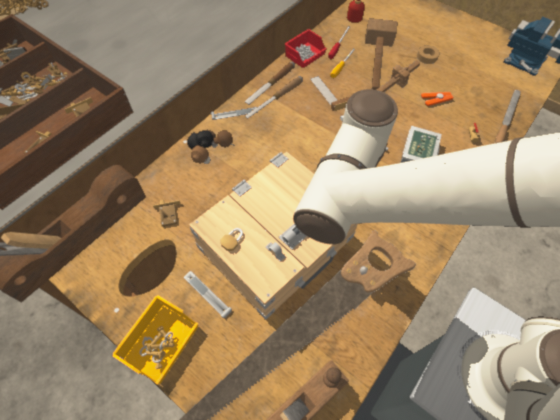

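Request:
apply_moves(rows=[0,0,0.024,0,0,0,0,0,0,0.024,0,0,0,0,0.019,0.017,0,0,0,0,0,0.019,0.017,0,0,0,0,0,0,0,0,0,0,0,0])

```text
time: 5.25
ee_pos: [0.5345, -0.0159, 0.1841]
ee_rot: [-0.53, -0.468, 0.537, -0.461]
wrist_force: [-0.6, -0.1, -0.6]
finger_gap: 0.0005
```

```bash
python3 -c "
from h import *
st(); c=cap('scene','scene3.png'); c=cap('wrist','wrist3.png')
print(proj(c,np.array([c2w(-.06,-.04,.1895),c2w(-.06,.062,.157)])))"
```

```text
t 5.25 tcp [ 0.5345 -0.0159  0.1841] case [-0.064  -0.0805  0.1841] F [-0.6  -0.06 -0.59] gap 0.0005
toolx [-0.014  0.    -1.   ] y [ 0.99  -0.137 -0.014] z [-0.137 -0.991  0.002] zang -97.89 q [ 0.271  0.287 -0.284 -0.005 -1.013  1.164]
[[174.85862801 277.68114006]
 [-21.90850705 245.33864978]]
```

View pics/wrist3.png

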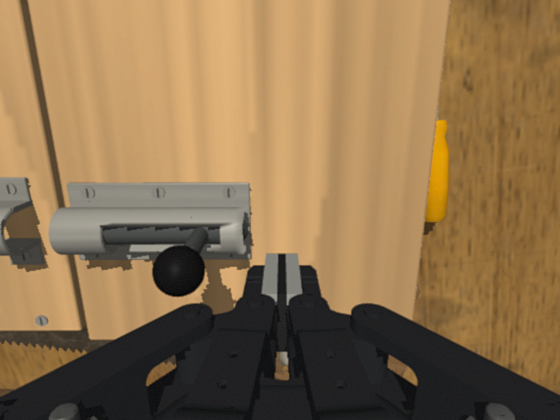

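View pics/scene3.png

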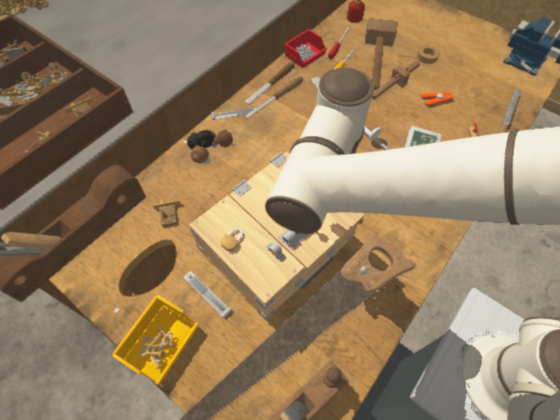

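The wrist view shows the knob at (178,271) with its stem in the slot, and the closed fingers to its right at about (283,300). The lid is flush with the fixed part.

Request:
apply_moves(rows=[0.005,0.009,0,0,-0.8,0,0,0.001,0.01,0,0,0,0,0,0.001,0.01,0,0,0,0,0,0.001,0.01,0,0,0,0,0])

```text
time: 5.85
ee_pos: [0.5397, 0.0224, 0.1835]
ee_rot: [-0.533, -0.464, 0.535, -0.463]
wrist_force: [0.6, -1.9, -0.5]
finger_gap: 0.0001
```

```bash
python3 -c "
from h import *
st()"
```

```text
t 5.85 tcp [0.5397 0.0224 0.1835] case [-0.0641 -0.0418  0.1835] F [ 0.58 -1.9  -0.5 ] gap 0.0001
toolx [-0.003 -0.001 -1.   ] y [ 0.99  -0.141 -0.003] z [-0.141 -0.99   0.002] zang -98.08 q [ 0.342  0.291 -0.281  0.    -1.001  1.088]
```

Request:
apply_moves(rows=[0.002,0.008,0,0,0,0,0,0.001,0.005,0,0,0,0,0,0.001,0.004,0,0,0,0,0])

```text
time: 6.22
ee_pos: [0.543, 0.0409, 0.1834]
ee_rot: [-0.532, -0.464, 0.536, -0.463]
wrist_force: [-0.9, -5.2, 0.3]
finger_gap: 0.0001
```

```bash
python3 -c "
from h import *
st(); c=cap('wrist','wrist4.png')"
```

```text
t 6.225 tcp [0.543  0.0409 0.1834] case [-0.0634 -0.023   0.1834] F [-0.86 -5.19  0.31] gap 0.0001
toolx [-0.005 -0.002 -1.   ] y [ 0.99  -0.139 -0.005] z [-0.139 -0.99   0.003] zang -98.01 q [ 0.373  0.3   -0.269  0.    -1.007  1.058]
```

View pics/wrist4.png

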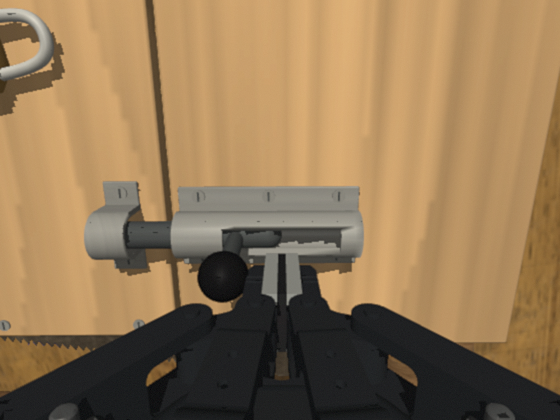

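The bolt now spans from the barrel at (172,235) into the keep at (110,232), and the stem is at the slot's left end, at about (235,240). I'll press a little more to confirm it's on the stop.

Request:
apply_moves(rows=[0,0.003,0,0,0,0,0,0,0.003,0,0,0,0,0,0,0.003,0,0,0,0,0])

```text
time: 6.65
ee_pos: [0.5399, 0.042, 0.1836]
ee_rot: [-0.526, -0.462, 0.542, -0.464]
wrist_force: [-0.6, -11.4, 1.0]
finger_gap: -0.0003
```

```bash
python3 -c "
from h import *
st()"
```

```text
t 6.65 tcp [0.5399 0.042  0.1836] case [-0.0666 -0.0224  0.1836] F [ -0.6  -11.36   0.96] gap -0.0003
toolx [-0.016 -0.017 -1.   ] y [ 0.99  -0.141 -0.013] z [-0.141 -0.99   0.019] zang -98.1 q [ 0.383  0.3   -0.273  0.012 -1.019  1.04 ]
```

Request:
apply_moves(rows=[-0.002,-0.013,0,0.9,-0.9,0,0,0.02,-0.003,0,0,0,0,0,0.022,-0.003,0,0,0,0,0,0,0,0,0,0,0,0])

```text
time: 7.15
ee_pos: [0.5817, 0.0224, 0.184]
ee_rot: [0.538, 0.463, -0.531, 0.463]
wrist_force: [0.2, -0.3, -0.5]
finger_gap: 0.0001
```

```bash
python3 -c "
from h import *
st(); c=cap('wrist','wrist5.png')"
```

```text
t 7.15 tcp [0.5817 0.0224 0.184 ] case [-0.0226 -0.036   0.184 ] F [ 0.18 -0.27 -0.49] gap 0.0001
toolx [ 0.007  0.006 -1.   ] y [ 0.99  -0.143  0.007] z [-0.143 -0.99  -0.007] zang -98.23 q [ 0.315  0.354 -0.185 -0.004 -1.023  1.114]
```

View pics/wrist5.png

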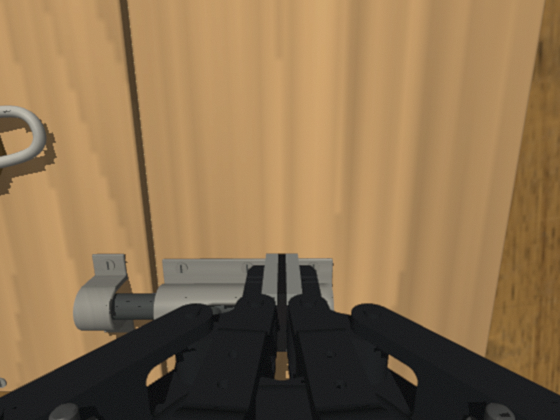

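The wrist view shows the bolt nose in the keep at (100,305), with the fingers behind the barrel and the knob hidden by the gripper.

Request:
apply_moves(rows=[0.002,0.018,0,-0.4,0.4,0,0,0.003,0.018,0,0,0,0,0,-0.001,0,-0.01,0,0,0,0,0,0,0,0,0,0,0])

```text
time: 7.7
ee_pos: [0.5833, 0.0621, 0.1734]
ee_rot: [-0.534, -0.463, 0.534, -0.463]
wrist_force: [-0.5, -1.2, 0.1]
finger_gap: -0.0002
```

```bash
python3 -c "
from h import *
st(); c=cap('side','side5.png')"
```

```text
t 7.7 tcp [0.5833 0.0621 0.1734] case [-0.0265  0.0035  0.1734] F [-0.55 -1.21  0.09] gap -0.0002
toolx [-0.001 -0.    -1.   ] y [ 0.99  -0.141 -0.001] z [-0.141 -0.99   0.   ] zang -98.12 q [ 0.382  0.375 -0.183 -0.    -1.014  1.047]
```

Request:
apply_moves(rows=[-0.01,-0.002,0,0,0,0,0,-0.01,0.001,0,0,0,0,0,-0.01,0.001,0,0,0,0,0])

```text
time: 8.12
ee_pos: [0.553, 0.0616, 0.1746]
ee_rot: [0.535, 0.462, -0.533, 0.464]
wrist_force: [1.0, -0.1, -0.5]
finger_gap: -0.0001
```

```bash
python3 -c "
from h import *
st()"
```

```text
t 8.125 tcp [0.553  0.0616 0.1746] case [-0.0564 -0.0012  0.1746] F [ 1.01 -0.08 -0.53] gap -0.0001
toolx [ 0.003  0.001 -1.   ] y [ 0.99  -0.142  0.003] z [-0.142 -0.99  -0.001] zang -98.18 q [ 4.020e-01  3.240e-01 -2.590e-01  1.000e-03 -9.850e-01  1.025e+00]
```

Request:
apply_moves(rows=[-0.01,0.001,0,0,0,0,0,-0.01,0.001,0,0,0,0,0,-0.006,0.001,0,0,0,0,0])

```text
time: 8.5
ee_pos: [0.5251, 0.0645, 0.1754]
ee_rot: [0.536, 0.462, -0.533, 0.464]
wrist_force: [0.2, -0.0, 0.6]
finger_gap: 0.0001
```

```bash
python3 -c "
from h import *
st()"
```

```text
t 8.5 tcp [0.5251 0.0645 0.1754] case [-0.0844 -0.0021  0.1754] F [ 0.18 -0.    0.63] gap 0.0001
toolx [ 0.005  0.001 -1.   ] y [ 0.99  -0.142  0.005] z [-0.142 -0.99  -0.002] zang -98.18 q [ 0.43   0.278 -0.324  0.001 -0.963  0.998]
```

Request:
apply_moves(rows=[0.005,0,0.012,0,0.3,0,0,0,0,0.018,0,0,0,0,-0.02,0.002,0,0,0,0,0,0,0,0,0,0,0,0])

```text
time: 9.0
ee_pos: [0.5064, 0.0665, 0.2054]
ee_rot: [-0.533, -0.464, 0.536, -0.462]
wrist_force: [0.2, -0.2, -0.6]
finger_gap: 0.0
```

```bash
python3 -c "
from h import *
st(); c=cap('wrist','wrist6.png')
for n in ['scene','wrist']:
  c=cap(n,n+'6.png')
  k=(c['z_map']>0); v,u=np.nonzero(k); P=world(c,u,v)
  l=np.array([w2c(p) for p in P])
  m=(l[:,0]<-.07)&(l[:,0]>-.14)&(abs(l[:,1])<.03)&(l[:,2]>.137)&(l[:,2]<.19)
  print(n,m.sum(), l[m].min(0) if m.any() else '', l[m].max(0) if m.any() else '')
"
```

```text
t 9.0 tcp [0.5064 0.0665 0.2054] case [-0.1032 -0.0028  0.2054] F [ 0.25 -0.21 -0.65] gap 0.0
toolx [-0.006 -0.    -1.   ] y [ 0.99  -0.142 -0.006] z [-0.142 -0.99   0.001] zang -98.16 q [ 0.447  0.223 -0.315 -0.003 -1.038  0.983]
scene 0  
wrist 1701 [-0.10705771 -0.01032967  0.14787547] [-0.07000939  0.00920325  0.1690384 ]
```

View pics/wrist6.png

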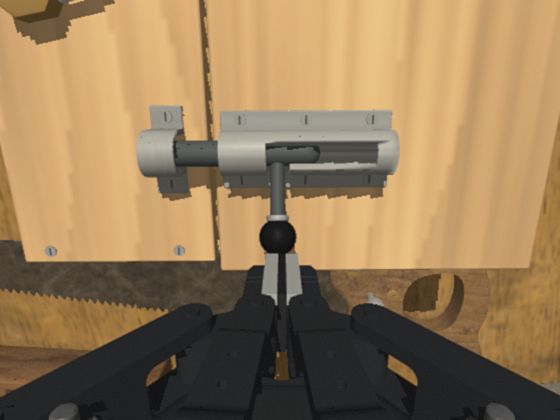

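The knob is at (277,237), in the notch and about 70° over. Next I press it down from above.

Request:
apply_moves(rows=[0,0.001,-0.012,0,-0.3,0,0,0,0.001,-0.012,0,0,0,0,0,0,-0.008,0,0,0,0,0,0,-0.006,0,0,0,0,0,0,-0.004,0,0,0,0])

```text
time: 9.78
ee_pos: [0.508, 0.0684, 0.1606]
ee_rot: [-0.533, -0.463, 0.535, -0.463]
wrist_force: [-8.6, 2.6, 21.6]
finger_gap: 0.0001
```

```bash
python3 -c "
from h import *
st()"
```

```text
t 9.775 tcp [0.508  0.0684 0.1606] case [-0.1018 -0.0006  0.1606] F [-8.6   2.62 21.59] gap 0.0001
toolx [-0.002 -0.002 -1.   ] y [ 0.99  -0.142 -0.002] z [-0.142 -0.99   0.003] zang -98.17 q [ 0.452  0.272 -0.377  0.001 -0.926  0.976]
```

Request:
apply_moves(rows=[0,0,0.03,0,0,0,0,0,0,0.04,0,0,0,0,0,0,0.04,0,0,0,0,-0.01,0.02,0.03,0,0,0,0])

```text
time: 10.28
ee_pos: [0.4973, 0.0875, 0.3017]
ee_rot: [-0.532, -0.463, 0.538, -0.462]
wrist_force: [1.4, 0.3, -0.3]
finger_gap: -0.0002
```

```bash
python3 -c "
from h import *
st(); c=cap('wrist','wrist7.png')"
```

```text
t 10.275 tcp [0.4973 0.0875 0.3017] case [-0.1151  0.0169  0.3017] F [ 1.42  0.34 -0.26] gap -0.0002
toolx [-0.007 -0.005 -1.   ] y [ 0.99  -0.144 -0.006] z [-0.144 -0.99   0.005] zang -98.29 q [ 4.970e-01  1.410e-01 -1.690e-01  1.000e-03 -1.269e+00  9.290e-01]
```

View pics/wrist7.png

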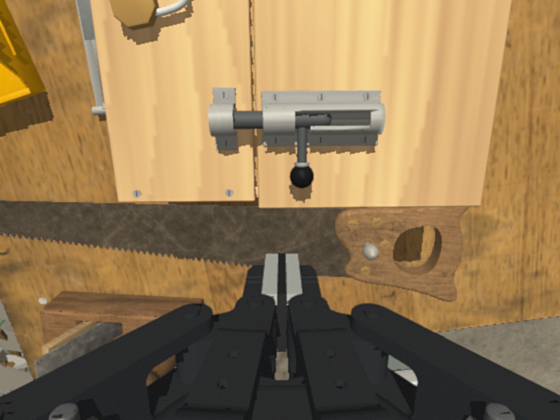

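The handle lies toward the front with the knob at (301,176), and the bolt is in the keep at (222,120). I'll move the arm away and check with the fixed cameras.

Request:
apply_moves(rows=[-0.024,0.053,0,0,0,0,0,-0.024,0.053,0,0,0,0,0,-0.024,0.053,0,0,0,0,0,-0.024,0.053,0,0,0,0,0,-0.024,0.053,0,0,0,0,0,-0.024,0.053,0,0,0,0,0,-0.024,0.053,0,0,0,0,0,-0.024,0.053,0,0,0,0,0,0,0,0,0,0,0,0])

```text
time: 11.45
ee_pos: [0.2995, 0.5272, 0.3053]
ee_rot: [0.538, 0.462, -0.532, 0.464]
wrist_force: [-0.3, 0.5, 0.2]
finger_gap: 0.0003
```

```bash
cat > chk.py <<'E'
from h import *
np.set_printoptions(suppress=True,precision=4)
st()
for n in ['scene','side']:
    c=cap(n,n+'8.png')
    cv2.imwrite(f'pics/{n}8z.png',cv2.resize(c['color'][100:340,100:400],None,fx=2.5,fy=2.5,interpolation=cv2.INTER_CUBIC)[:,:,::-1])
    for t in ['padlock','screwdriver','strap_hinge']:
        for q in vision.silhouettes(t,n)[:1]:
            v,u=np.nonzero(q['pixels']&(c['z_map']>0)); print(n,t,round(q['confidence'],2),np.median(world(c,u,v),0))
    v,u=np.nonzero(c['z_map']>0); P=world(c,u,v)
    l=np.array([w2c(p) for p in P])
    k=(l[:,0]>-.12)&(l[:,0]<.11)&(l[:,1]<.02)&(l[:,1]>-.15)&(l[:,2]>.1)
    X,Z=l[k,0],l[k,2]; kk=abs(Z-.131)<.01
    for i in range(6): a=np.polyfit(X[kk],Z[kk],1); kk=abs(Z-np.polyval(a,X))<.003
    print('lid',-a[0],np.polyval(a,[-.1,.13]))
    m=(l[:,0]<-.088)&(l[:,0]>-.13)&(abs(l[:,1])<.03)&(l[:,2]>.140)&(l[:,2]<.2)
    if m.sum()>5:
        from scipy.optimize import least_squares
        T=l[m]; r=least_squares(lambda p:np.linalg.norm(T-p,axis=1)-.010,[-.1,0,.145],loss='soft_l1',f_scale=.002)
        print('knob',r.x,T.max(0),m.sum())
E
python3 chk.py
```

```text
t 11.45 tcp [0.2995 0.5272 0.3053] case [-0.3715  0.4251  0.3053] F [-0.29  0.45  0.16] gap 0.0003
toolx [ 0.008  0.003 -1.   ] y [ 0.99  -0.144  0.007] z [-0.144 -0.99  -0.004] zang -98.25 q [ 1.324  0.313  0.063  0.007 -1.316  0.101]
scene screwdriver 0.65 [0.6537 0.2725 0.0034]
scene strap_hinge 0.8 [0.6502 0.2719 0.0033]
lid 0.0004843723802060654 [0.1306 0.1304]
knob [-0.1037  0.0005  0.1452] [-0.0885  0.0106  0.1557] 78
side padlock 0.85 [0.6503 0.1703 0.1426]
side screwdriver 0.82 [ 0.5201 -0.1437  0.0238]
side strap_hinge 0.61 [0.655  0.2717 0.0033]
lid 0.0012819078631440333 [0.1308 0.1305]
knob [-0.1026 -0.0005  0.1456] [-0.0882  0.0086  0.1566] 104
```

```bash
ls pics
```

```text
scene0.png
scene2.png
scene3.png
scene6.png
scene8.png
scene8z.png
scene_m.png
scene_z.png
side0.png
side1.png
side5.png
side8.png
side8z.png
side_m.png
side_z.png
wrist0.png
wrist3.png
wrist4.png
wrist5.png
wrist6.png
wrist7.png
```

View pics/scene8z.png

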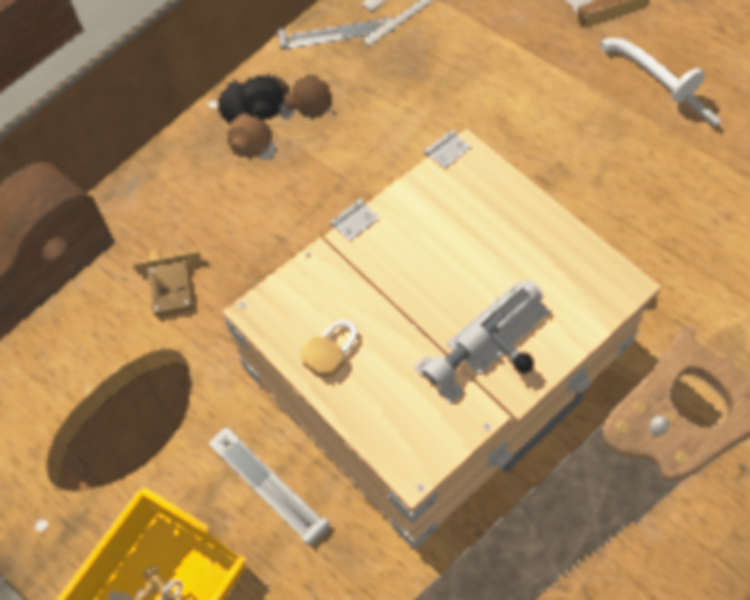

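View pics/side8z.png

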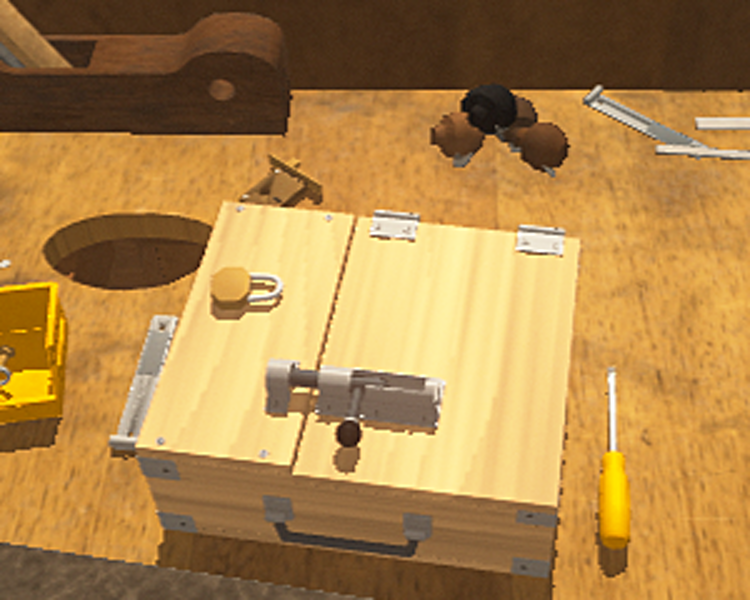

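Both views agree. The lid is flush, the knob lies in front of the barrel (scene crop (524,362), side crop (348,432)), the bolt nose is in the keep, and the loose items haven't moved. I'm handing the job in.

```bash
python3 -c "
from h import *
print(manip.close_job())"
```

```text
the job is handed in; nothing more can be done
None
```

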